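# Raise the strainer stand to its pointer with the capstan bar

## Task

Raise the strainer stand until its platform is level with the red pointer: take the orange-handled bar, push its pin into a socket of the blue collar, swing the collar clockwise as seen from above, and shift the bar to another socket as the guide rods come in the way. Work the stand only through the bar, never touching the stand itself with the robot, then put the bar back upright in its wooden block. Leave the pointer, funnel, bottle and beaker where they are.

Things in the scene. Friction and masses are not known exactly. Their poses are not given: they have to be found in the camera images.
- jack: Fixed screw-jack stand. Origin: centre of its underside, z up its axis; its front is its own -x side, turned towards the robot's left (+y). Grey base 188 mm across, 12 mm thick. Azimuths below are in its own frame, counter-clockwise from +x. Round platform 92 mm across, 8 mm thick, carrying a white dish 80 mm across, 18 mm high, rests on a spindle above the collar.
- rod_left (a point): Top of a guide rod at azimuth 105 deg. Three fixed upright rods, 10 mm thick, 145 mm high, stand 74 mm from the jack's axis at azimuths 105, 255 and 0 deg, each joined to the platform by a 14 mm wide arm with an 18 mm boss. A bar in a socket can swing only between two rods: on the front, from 255 down to 105 deg less the room that bar and fingers need.
- rod_right (a point): Top of the guide rod at azimuth 255 deg, as above.
- capstan (a joint): Turn of the collar under the platform (rad), growing clockwise seen from above; stiff, stays where left (about 0.2 N m to turn). +1 rad raises the platform 8.6 mm; the collar keeps its height. It carries eight sockets 45 deg apart, one yellow, seven blue. The yellow one stands at the jack's azimuth 222 deg minus this value. 2.1 to 3.0 rad of turning are needed.
- socket0 (a point): Centre of the mouth of the yellow socket; turns with the collar. Each socket: square hole 16 mm wide (24 outside), 36 mm deep, mouth centre 56 mm from the jack's axis, 75 mm above the bench. Its axis lies in the vertical plane through the jack's axis and leans outwards 38 deg from vertical: going in is going down and towards the axis.
- plate_edge (a point): Point on the platform's upper edge, opposite the pointer tip; rises with the platform.
- pointer (a point): Tip of the red pointer, at its upper face: the height at which the platform's upper face must come. The pointer (30 x 12 x 4 mm, on a white post at the back of the stand, 4 mm clear of the platform) is set at a different height each time and must not be moved.
- bar_grip (a point): Centre of the bar's orange square handle (22 x 22 mm across, 70 mm long); z runs along the bar to the handle's end, x and y square to the handle's faces. Below the handle is a steel flange 28 mm across and 5 mm thick, and below it a steel pin 10 mm thick and 32 mm long; the pin's tip is 72 mm below this point. 150 g or so. At the start it stands upright in the wooden block, the flange on its top.
- stand_hole0 (a point): Centre of the mouth of the hole (16 mm wide, through) in the top of the fixed wooden block, 80 x 80 x 45 mm, where the bar stands; the mouth is 45 mm above the bench. Bar home: handle centre 40 mm straight above this point.
- funnel: Loose red funnel standing mouth down, 84 mm across, 90 mm high; origin under its centre. Bystander.
- soap: Loose amber bottle, 64 mm across, 170 mm high; origin under its centre. Bystander.
- beaker: Loose glass beaker, 70 mm across, 90 mm high; origin under its centre. Bystander.
Not all that is in view belongs to the job. Of the things shaped like the part that bears stand_hole0, the wooden one is meant.

How it is judged (in metres and radians):
At the end, for the whole second after the job is handed in: The platform's upper edge is level with the red pointer's upper face within 2.2 mm, and the bar stands upright (within 0.15 rad) in the wooden block's hole, its flange down on the block (handle centre within 12 mm sideways of the hole and 35 to 45 mm above its mouth) (z of plate_edge in the frame of pointer between -0.0022 and 0.0022 m and horizontal distance between bar_grip and stand_hole0 below 0.012 m and z of bar_grip in the frame of stand_hole0 between 0.035 and 0.045 m and angle between bar_grip's own z axis and vertical below 0.15 rad); the robot touches nothing.
It fails at once if the robot touches the stand itself with more than 3 N (contact force between any of the fingers, the arm and jack above 3 N).
It fails at once if the pointer is shifted by more than 2 mm (distance of pointer from where it was at the start of the episode above 0.002 m).
It fails at once if the funnel, bottle or beaker is moved by more than 30 mm or knocked over (distance of any of funnel, soap, beaker from where it was at the start of the episode above 0.03 m or angle between any of funnel, soap, beaker's own z axis and vertical above 0.5 rad).
It also fails if it takes over 67 s, if anything falls off the work surface, if the arm or the gripper's body presses on something with over 40 N, if the wrist force passes 120 N, or if a joint passes its speed limit or range.

## Robot

A 7-joint arm with a two-finger parallel gripper is mounted at the origin on the work surface. World frame = base frame: x ahead of the robot, y to its left, z up, the work surface at z = 0. Lengths are in mm, angles in rad, forces in N, time in s.
With the tool pointing down it reaches from about 400 to 875 mm from the base axis. Payload 6.5 kg.
Tool frame: the origin (TCP) lies on the centre line of the jaws, within the pads' length; the fingertips stand 22 mm ahead of it and the grasp point (between the pads) lies 3 mm ahead of it (r.tip_reach is the distance from the TCP to the fingertips, in mm); z points along the fingers, y is the line along which they close (so a half turn about z gives the same grasp; the last joint's range is limited). The gripper opens to 88 mm and grips with 3 to 60 N. Pads are 18 mm wide; open, the fingers measure 123 mm over their backs; the gripper's body (75 mm by 187 mm) begins 45 mm behind the grasp point.
Start: joints at [1.078, 0.536, -0.004, 1.538, 0.003, 1.067, -0.071], TCP at [269.07, -591.685, 260.716] pointing down, gripper open.
Joint ranges: [-2.7, 2.7], [-0.37, 2.16], [-1.27, 1.26], [0.24, 2.4], [-1.31, 4.45], [0.19, 1.91], [-2.76, 2.76]. Speed limits (rad/s): [2.39, 2.39, 3.14, 3.14, 3.14, 3.14, 3.14].

## Interface

Orientations are given as a unit quaternion [w, x, y, z].
In Python, from cell import r gives the robot as it stands.
- The arm moves only by the tool arm_command, never from a script. Its argument "commands" is a list of rows, each a list of 7 numbers: the shift along the tool's x, y, z as a fraction of full scale, then the turn, a rotation vector about the tool's x, y, z as a fraction of full scale, then the closure, from -1 (fully open) to 1 (shut). In form: [[tx, ty, tz, rx, ry, rz, hand], ...]. A call has exactly 10 rows; each row shifts and turns the commanded pose from where the row before left it, along the tool's axes as they then stand; what a row does not reach is not made up. Full scale, the value 1, is 30 cm for a shift and 180 degrees for a turn. A row lasts 1/12 s, in which the tool goes at most 41.7 mm and 7.16 degrees, less where a joint would pass 70% of its speed; a pose out of reach is approached as far as the arm can. A call with a number of a shift or a turn outside -1 to 1 is refused whole. A call with a gripper value outside its range is refused whole. The fingers move at their own pace and stop on an object; the grip force is fixed at half the most. Time passes only in rows, so rows that do not move let the fingers close, or fill a call up. It gives the time, the measured TCP pose, the force, the opening and the grip force at its end, in the units of the state.
- r.read_state(): the state, without advancing time (a new reading comes with each control period).
- r.camera(name): name is "side" or "top" or "wrist"; returns a dict with "img" (400x640x3 uint8, red, green, blue), "depth" (400x640 float32, mm along the optical axis (not along the pixel's ray), 0 where there is no reading), "fx", "fy", "cx", "cy" (pixels), "k1" (the pictures are not rectified: a ray, as slopes to the right and down, at radius r is drawn at 1 + k1 r^2 times it, then the intrinsics apply), "R" (3x3) and "t" (3): a world point X has camera coordinates R X + t. Camera axes: x right, y down, z forward; pixel columns grow to the right and rows downward; lengths in mm; the calibration is good to about 2 mm. A picture is of the moment at which its call begins.
- r.close_job(): hands the job in; it is judged then, once.
The state is a dict: "time": time; "qpos": joint angles; "qvel": joint speeds; "tau": joint torques, N m; "tool_pos": TCP position; "tcp_rot": TCP orientation; "wrist_force": force on the tool from outside, world axes, zero at the start; "torque": the same for the moment, N m; "width": finger opening in mm; "gripper_force": force on a finger pad.
Only numpy, scipy, OpenCV 4.12 (cv2) and the standard library are available. Lean on these libraries where they do the work, as an engineer would, in place of code of your own. Each camera call takes 0.05 s, during which the arm holds its last target. There are 200 camera calls.

## Working session

There is one attempt and no reset: what is moved stays moved. The work goes in short steps, Python scripts to look and compute and a tool call to move; the robot and the scene stay as the last step left them, time stands still between calls to the robot, and variables do not carry over. Pictures are saved under pics/ and viewed, at most 10 in all, crops included, and the job is handed in when it is done.

Besides the shell and the picture viewer there is one more tool, called after ">>>" as a command line: name --pt "numbers of a row" for each row, then --argument value for the rest. arm_command: Moves the arm, as the interface text tells. Shift numbers are shares of 30 cm and turn numbers shares of 180 degrees, none past 1 either way. Its arguments: {"type":"object","properties":{"commands":{"type":"array"}},"required":["commands"]}

```bash
ls; mkdir -p pics
python3 - <<'E'
from cell import r
import cv2,numpy as np
ims=[]
for n in("side","top"):
    c=r.camera(n);np.savez(f"pics/{n}0.npz",**c)
    print(n,c["fx"],c["cx"],c["cy"],c["k1"],(-c["R"].T@c["t"]).round(),c["R"][2].round(2),(c["depth"]>0).mean())
    cv2.imwrite(f"pics/{n}0.png",c["img"][:,:,::-1])
s=r.read_state();print({k:np.round(v,3) for k,v in s.items()})
E
```

```text
pics
side 383.46483142095013 319.21745639574857 196.0238886101985 -0.08383275892418766 [246. 650. 785.] [ 0.31 -0.65 -0.69] 0.99601171875
top 366.80992112129655 316.2234324397261 202.1248563075002 -0.03456200269608293 [ 441.   25. 1053.] [ 0.13  0.01 -0.99] 0.996265625
{'time': np.float64(0.1), 'qpos': array([ 1.078,  0.537, -0.004,  1.539,  0.003,  1.067, -0.071]), 'qvel': array([ 0.001, -0.002,  0.002, -0.002,  0.001,  0.   ,  0.001]), 'tau': array([ 2.0000e-03, -5.7208e+01,  9.9300e-01, -2.5224e+01, -5.6000e-02,
        1.3000e-02,  0.0000e+00]), 'tool_pos': array([ 268.842, -591.246,  259.947]), 'tcp_rot': array([-0.001,  0.977,  0.212, -0.   ]), 'wrist_force': array([ 0.906, -0.612,  0.361]), 'torque': array([ 0.018, -0.022,  0.041]), 'gripper_force': np.float64(0.0), 'width': np.float64(88.168)}
```

View pics/side0.png

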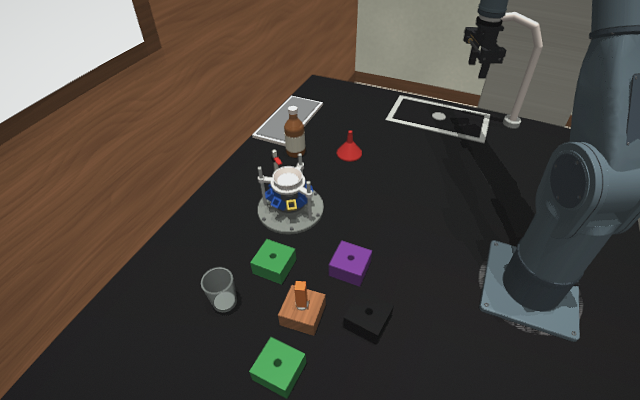

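View pics/top0.png

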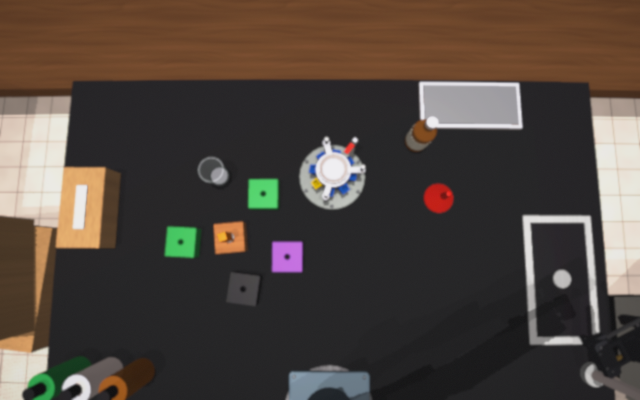

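The side view shows the jack at about (290,195), with its yellow socket at (292,205), the wood block and bar at (302,300), and the pointer at (278,160). The top view shows the jack at (333,175), the block at (230,237) and the pointer at (350,146).

```bash
cat > h.py <<'E'
import numpy as np,cv2
from scipy.optimize import least_squares
def rays(c,uv):
    K=np.array([[c["fx"],0,c["cx"]],[0,c["fy"],c["cy"]],[0,0,1.]])
    p=cv2.undistortPoints(np.float64(uv).reshape(-1,1,2),K,np.array([float(c["k1"]),0,0,0])).reshape(-1,2)
    return np.c_[p,np.ones(len(p))]
def cloud(c):
    v,u=np.mgrid[:400,:640]; d=rays(c,np.c_[u.ravel(),v.ravel()])
    P=(d*c["depth"].reshape(-1,1)-c["t"])@c["R"]
    return P.reshape(400,640,3)
def onplane(c,uv,z):
    d=rays(c,uv)@c["R"]; o=-c["R"].T@c["t"]
    return o+d*((z-o[2])/d[:,2])[:,None]
def hsv(c): return cv2.cvtColor(np.ascontiguousarray(c["img"]),cv2.COLOR_RGB2HSV)
def circ(xy):
    f=least_squares(lambda p:np.hypot(xy[:,0]-p[0],xy[:,1]-p[1])-p[2],[*xy.mean(0),50],loss="soft_l1")
    return f.x
E
python3 - <<'E'
from h import *
for n in("side","top"):
    c=dict(np.load(f"pics/{n}0.npz"));P=cloud(c);H=hsv(c);print("==",n)
    v,u=np.mgrid[:400,:640]
    win=((u>250)&(u<332)&(v>140)&(v<235)) if n=="side" else ((u>292)&(u<375)&(v>128)&(v<215))
    m=win&(H[...,1]<60)&(H[...,2]>90)&(abs(P[...,2]-12)<6)
    cn,_=cv2.findContours((win&(H[...,2]>60)&(P[...,2]>6)).astype(np.uint8),0,1)
    print("table z",np.median(P[250:390,150:200,2] if n=="side" else P[300:340,200:300,2]))
    print("base px",m.sum(),P[m].mean(0).round(1))
    hull=cv2.convexHull(np.argwhere(m)[:,::-1].astype(np.int32))[:,0]
    print("base circle",circ(onplane(c,hull,12)[:,:2]).round(1))
    def blob(name,m):
        k,l,st,ce=cv2.connectedComponentsWithStats(m.astype(np.uint8))
        for i in range(1,k):
            if st[i,4]>=6: print(name,st[i,4],ce[i].round(1),np.median(P[l==i],0).round(1),"zmax",P[l==i][:,2].max().round(1))
    S,V=H[...,1],H[...,2];h=H[...,0]
    blob("yellow",win&(h>20)&(h<35)&(S>120)&(V>100))
    blob("red",win&((h<8)|(h>172))&(S>130)&(V>80))
    blob("blue",win&(h>100)&(h<130)&(S>120)&(V>60))
    blob("hiwhite",win&(S<50)&(V>100)&(P[...,2]>136)&(P[...,2]<165))
    d=win&(S<50)&(V>150)&(P[...,2]>90)&(P[...,2]<135)
    blob("white",d)
    w2=(abs(u-302)<45)&(abs(v-305)<45) if n=="side" else (abs(u-230)<22)&(abs(v-237)<22)
    wood=w2&(h>4)&(h<22)&(S>90)
    blob("wood top",wood&(abs(P[...,2]-45)<6))
    cnt,_=cv2.findContours((wood&(abs(P[...,2]-45)<6)).astype(np.uint8),0,1)
    q=max(cnt,key=cv2.contourArea)[:,0];X=onplane(c,q,45)[:,:2].astype(np.float32);print("wood rect",cv2.minAreaRect(X))
    hd=w2&(P[...,2]>114)&(P[...,2]<126); blob("handle top",hd)
    if hd.sum()>5:
        X=onplane(c,np.argwhere(hd)[:,::-1],120)[:,:2].astype(np.float32);print("handle rect",cv2.minAreaRect(X),X.mean(0))
E
```

```text
== side
table z 0.46336202190375675
base px 1063 [636.8  17.4  12.1]
base circle [651.8 -10.2  96.7]
yellow 75 [290.9 204.2] [622.2  34.1  69.4] zmax 82.5
red 40 [277.4 160.3] [701.7 -47.4 133.1] zmax 135.6
blue 9 [305.4 185.2] [613.1 -37.1  80.4] zmax 103.8
blue 264 [274.7 198.6] [670.4  31.6  68.4] zmax 83.3
blue 9 [311.4 187.7] [600.3 -47.3  67.9] zmax 70.4
blue 115 [300.8 200.1] [605.4  10.2  61.9] zmax 82.1
hiwhite 25 [274.1 152.9] [715.5 -57.6 148.2] zmax 152.0
hiwhite 7 [299.7 154.6] [647.8 -80.9 145.7] zmax 148.0
hiwhite 8 [259.1 168.1] [721.8  11.8 144.2] zmax 146.1
hiwhite 7 [308.  182.7] [577.5  14.1 144.1] zmax 146.5
white 713 [287.5 178.8] [652.2  -8.3 111.5] zmax 128.7
wood top 998 [302.1 307.3] [462.  287.   45.1] zmax 49.8
wood rect ((470.83184814453125, 277.6241149902344), (81.72216796875, 84.46784973144531), 4.992687702178955)
handle top 117 [300. 286.] [470.4 278.3 120. ] zmax 123.0
handle rect ((470.93463134765625, 278.2276306152344), (22.153240203857422, 23.68934440612793), 23.8758602142334) [470.23804 278.0925 ]
== top
table z -0.3340604227167937
base px 1468 [6
[... 460 characters left out ...]
max 1053.3
blue 20 [332.2 191.6] [597.2  -8.1  71. ] zmax 82.4
hiwhite 14 [326.5 139.3] [719.8   9.  145.1] zmax 146.3
hiwhite 22 [354.9 140.5] [714.7 -63.  151.8] zmax 157.1
hiwhite 14 [362.6 167.2] [647.4 -83.4 143.6] zmax 147.4
hiwhite 14 [325.7 194.5] [576.9  10.  143.8] zmax 146.2
white 1144 [333.8 169.5] [647.3  -6.1 111.8] zmax 134.6
wood top 696 [229.9 237.6] [469.9 268.5  44.8] zmax 50.8
wood rect ((470.6709289550781, 274.817626953125), (80.0760726928711, 81.3026123046875), 5.514887809753418)
handle top 77 [221.8 236.7] [470.1 274.1 119.6] zmax 123.8
handle rect ((470.3621826171875, 274.3641662597656), (21.893264770507812, 22.641620635986328), 18.831037521362305) [470.6974 274.5722]
```

Run:
```python
import cv2,numpy as np
a=cv2.imread("pics/side0.png")[140:240,240:340];b=cv2.imread("pics/top0.png")[122:222,283:383]
cv2.imwrite("pics/z0.png",np.hstack([cv2.resize(i,(400,400),interpolation=cv2.INTER_CUBIC) for i in(a,b)]))
```

```text
(no output)
```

View pics/z0.png

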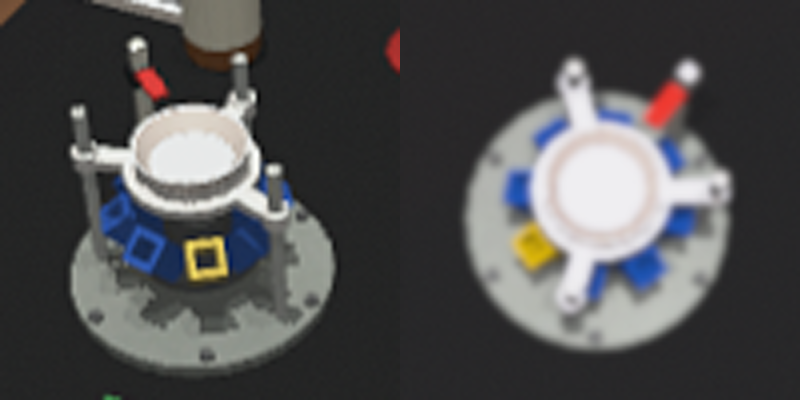

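The crop confirms the layout. The yellow socket is at about azimuth 214°, the rods and arms are where the task text puts them, and the red pointer is at the back. The centre is about (649,-8), and the rods and sockets agree with the sizes given. Next I move above the bar.

```bash
cat >> h.py <<'E'
from scipy.spatial.transform import Rotation as Ro
def q2R(q): return Ro.from_quat([q[1],q[2],q[3],q[0]]).as_matrix()
def pose(s): 
    T=np.eye(4);T[:3,:3]=q2R(s["tcp_rot"]);T[:3,3]=s["tool_pos"];return T
def mk(p,R):
    T=np.eye(4);T[:3,:3]=R;T[:3,3]=p;return T
def down(a,tilt=0,az=None):
    "tool down, y at world angle a (deg); optionally leaned by tilt, top towards world angle az"
    a=np.radians(a);y=np.array([np.cos(a),np.sin(a),0]);z=np.array([0,0,-1.]);R=np.c_[np.cross(y,z),y,z]
    if tilt:
        b=np.radians(az);R=Ro.from_rotvec(np.radians(tilt)*np.array([-np.sin(b),np.cos(b),0])).as_matrix()@R
    return R
def row(A,B,n):
    "equal rows of a screw from A to B in n"
    D=np.linalg.inv(A)@B;w=Ro.from_matrix(D[:3,:3]).as_rotvec()/n
    S=np.zeros((3,3));E=Ro.from_rotvec(w).as_matrix();M=np.eye(3);S=np.zeros((3,3))
    for _ in range(n): S+=M;M=M@E
    t=np.linalg.solve(S,D[:3,3])
    out=np.r_[t/300,w/np.pi].round(4);e=np.eye(4);zs=[]
    for _ in range(n): e=e@mk(out[:3]*300,Ro.from_rotvec(out[3:]*np.pi).as_matrix());zs.append((A@e)[:3,3])
    F=A@e
    print(n,"rows",out.tolist(),"mm/row %.1f deg/row %.2f err %.2f mm"%(np.linalg.norm(t),np.degrees(np.linalg.norm(w)),np.linalg.norm(F[:3,3]-B[:3,3])),"mid",zs[n//2].round())
    return F
E
python3 - <<'E'
from h import *;from cell import r
row(pose(r.read_state()),mk([470,276,260],down(20)),30)
E
```

```text
30 rows [0.1067, -0.021, 0.0, -0.0, -0.0, -0.0158] mm/row 32.6 deg/row 2.85 err 2.08 mm mid [ 546. -165.  260.]
```

>>> arm_command --pt "0.1067 -0.021 0 0 0 -0.0158 -1" --pt "0.1067 -0.021 0 0 0 -0.0158 -1" --pt "0.1067 -0.021 0 0 0 -0.0158 -1" --pt "0.1067 -0.021 0 0 0 -0.0158 -1" --pt "0.1067 -0.021 0 0 0 -0.0158 -1" --pt "0.1067 -0.021 0 0 0 -0.0158 -1" --pt "0.1067 -0.021 0 0 0 -0.0158 -1" --pt "0.1067 -0.021 0 0 0 -0.0158 -1" --pt "0.1067 -0.021 0 0 0 -0.0158 -1" --pt "0.1067 -0.021 0 0 0 -0.0158 -1"

```text
time: 0.93
tool_pos: [484.2, -348.7, 260.3]
tcp_rot: [-0.0, 0.895, 0.447, -0.0]
wrist_force: [0.3, 0.1, 0.1]
width: 88.3
gripper_force: 0.0
```

>>> arm_command --pt "0.1067 -0.021 0 0 0 -0.0158 -1" --pt "0.1067 -0.021 0 0 0 -0.0158 -1" --pt "0.1067 -0.021 0 0 0 -0.0158 -1" --pt "0.1067 -0.021 0 0 0 -0.0158 -1" --pt "0.1067 -0.021 0 0 0 -0.0158 -1" --pt "0.1067 -0.021 0 0 0 -0.0158 -1" --pt "0.1067 -0.021 0 0 0 -0.0158 -1" --pt "0.1067 -0.021 0 0 0 -0.0158 -1" --pt "0.1067 -0.021 0 0 0 -0.0158 -1" --pt "0.1067 -0.021 0 0 0 -0.0158 -1"

```text
time: 1.77
tool_pos: [557.0, -34.3, 260.4]
tcp_rot: [-0.0, 0.758, 0.653, -0.0]
wrist_force: [0.6, -0.1, -0.0]
width: 88.1
gripper_force: 0.0
```

>>> arm_command --pt "0.1067 -0.021 0 0 0 -0.0158 -1" --pt "0.1067 -0.021 0 0 0 -0.0158 -1" --pt "0.1067 -0.021 0 0 0 -0.0158 -1" --pt "0.1067 -0.021 0 0 0 -0.0158 -1" --pt "0.1067 -0.021 0 0 0 -0.0158 -1" --pt "0.1067 -0.021 0 0 0 -0.0158 -1" --pt "0.1067 -0.021 0 0 0 -0.0158 -1" --pt "0.1067 -0.021 0 0 0 -0.0158 -1" --pt "0.1067 -0.021 0 0 0 -0.0158 -1" --pt "0.1067 -0.021 0 0 0 -0.0158 -1"

```text
time: 2.6
tool_pos: [471.3, 276.9, 260.4]
tcp_rot: [-0.0, 0.574, 0.819, -0.0]
wrist_force: [-0.5, 0.3, 0.0]
width: 88.1
gripper_force: 0.0
```

Run:
```python
from h import *;from cell import r
c=r.camera("wrist");np.savez("pics/w1.npz",**c);cv2.imwrite("pics/w1.png",c["img"][:,:,::-1])
s=r.read_state();print(s["time"],s["tool_pos"],s["qpos"].round(2))
P=cloud(c);H=hsv(c)
m=(abs(P[...,2]-120)<5)&(np.hypot(P[...,0]-470,P[...,1]-276)<40)
print(m.sum(),P[m].mean(0))
X=onplane(c,np.argwhere(m)[:,::-1],120)[:,:2].astype(np.float32);print(cv2.minAreaRect(X),X.mean(0))
m=(abs(P[...,2]-45)<4)&(H[...,0]>4)&(H[...,0]<22)&(H[...,1]>90)
X=onplane(c,np.argwhere(m)[:,::-1],45)[:,:2].astype(np.float32);print(cv2.minAreaRect(X))
```

```text
2.65 [466.72299118 284.05576804 260.97270854] [-0.15  0.43 -0.61  1.79  0.28  1.01 -0.51]
714 [470.91930196 278.46030224 119.75112425]
((471.0247497558594, 278.4388732910156), (21.211156845092773, 21.96172332763672), 19.909040451049805) [470.89474 278.52563]
((521.681640625, 160.8204803466797), (98.85164642333984, 354.7789611816406), 23.3374080657959)
```

View pics/w1.png

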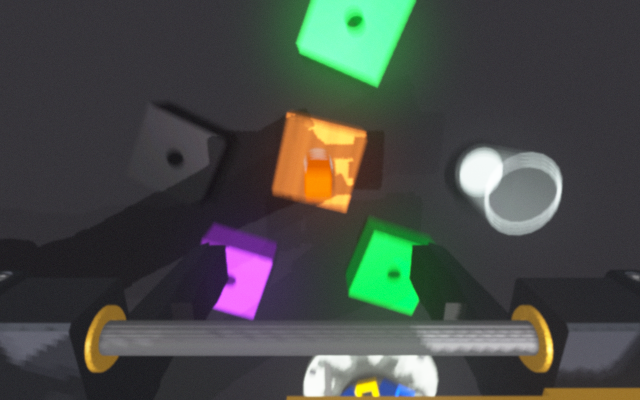

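The wrist view shows the handle at (318,180), square to the jaws (yaw 19.9°), at (471,278). This agrees with the side camera. I'll descend and grip.

Run:
```python
from h import *;from cell import r
s=r.read_state();print(s["tool_pos"]);row(pose(s),mk([470.9,278.2,108],down(19.9)),8)
```

```text
[466.72299118 284.05576804 260.97270854]
8 rows [-0.0031, 0.0008, 0.0637, -0.0, -0.0002, 0.0005] mm/row 19.1 deg/row 0.09 err 0.10 mm mid [469. 280. 165.]
```

>>> arm_command --pt "0 0 0.06 0 0 0 -1" --pt "0 0 0.06 0 0 0 -1" --pt "0 0 0.06 0 0 0 -1" --pt "0 0 0.06 0 0 0 -1" --pt "0 0 0.06 0 0 0 -1" --pt "0 0 0 0 0 0 -1" --pt "0 0 0 0 0 0 -1" --pt "0 0 0 0 0 0 -1" --pt "0 0 0 0 0 0 -1" --pt "0 0 0 0 0 0 -1"

```text
time: 3.48
tool_pos: [472.7, 276.1, 171.8]
tcp_rot: [0.0, 0.575, 0.818, 0.001]
wrist_force: [0.2, 0.4, 0.4]
width: 88.3
gripper_force: 0.0
```

Run:
```python
from h import *;from cell import r
s=r.read_state();print(s["tool_pos"],s["qvel"].round(3));row(pose(s),mk([470.9,278.2,108],down(19.9)),5)
```

```text
[472.70929139 276.05583891 171.81082491] [-0.001 -0.     0.002  0.003  0.    -0.003 -0.001]
5 rows [0.0017, -0.0007, 0.0425, 0.0001, -0.0, -0.0002] mm/row 12.8 deg/row 0.04 err 0.09 mm mid [472. 277. 134.]
```

>>> arm_command --pt "0.0017 -0.0007 0.0425 0 0 0 -1" --pt "0.0017 -0.0007 0.0425 0 0 0 -1" --pt "0.0017 -0.0007 0.0425 0 0 0 -1" --pt "0.0017 -0.0007 0.0425 0 0 0 -1" --pt "0.0017 -0.0007 0.0425 0 0 0 -1" --pt "0 0 0 0 0 0 -1" --pt "0 0 0 0 0 0 1" --pt "0 0 0 0 0 0 1" --pt "0 0 0 0 0 0 1" --pt "0 0 0 0 0 0 1"

```text
time: 4.32
tool_pos: [470.7, 278.0, 107.6]
tcp_rot: [0.0, 0.575, 0.818, 0.001]
wrist_force: [-0.1, -0.2, 0.5]
width: 63.5
gripper_force: 0.0
```

>>> arm_command --pt "0 0 0 0 0 0 1" --pt "0 0 0 0 0 0 1" --pt "0 0 0 0 0 0 1" --pt "0 0 0 0 0 0 1" --pt "0 0 0 0 0 0 1" --pt "0 0 0 0 0 0 1" --pt "0 0 -0.03 0 0 0 1" --pt "0 0 -0.03 0 0 0 1" --pt "0 0 -0.03 0 0 0 1" --pt "0 0 -0.03 0 0 0 1"

```text
time: 5.15
tool_pos: [470.3, 277.9, 144.2]
tcp_rot: [0.0, 0.575, 0.818, 0.0]
wrist_force: [-0.4, 0.5, -1.4]
width: 21.8
gripper_force: 29.8
```

Run:
```python
from h import *;from cell import r
for n in("side","top"):
    c=r.camera(n);P=cloud(c);s=r.read_state();p=s["tool_pos"]
    H=hsv(c)
    m=(H[...,0]>4)&(H[...,0]<22)&(H[...,1]>110)&(np.hypot(P[...,0]-471,P[...,1]-277)<25)&(P[...,2]>60)
    print(n,s["time"],p,m.sum(),P[m].mean(0),P[m].min(0),P[m].max(0),s["wrist_force"])
```

```text
side 5.2 [471.20482098 278.52320906 145.82277965] 269 [467.35032243 284.85739318 130.14319779] [456.72072172 270.45291046  87.38877927] [481.4232949  290.35270593 159.33936086] [ 0.12633955 -0.54568114 -0.61856931]
top 5.25 [471.21443444 278.4787893  144.9855738 ] 33 [476.570455   266.34058575 116.77652905] [467.19786789 263.18788612  90.66968136] [494.88145754 275.00240052 137.90166767] [ 0.27192668  0.88437933 -1.88709744]
```

```bash
cat >> h.py <<'E'
C=np.array([649.,-6.]);TC=62.6
def sock(a,s,spin=0,C=C):
    "TCP pose with bar on socket axis at world angle a, withdrawn s mm from seated"
    ar=np.radians(a);e=np.array([np.cos(ar),np.sin(ar),0]);t=np.radians(38);u=np.sin(t)*e+[0,0,np.cos(t)]
    return mk(np.r_[C,75]+[*(56*e[:2]),0]+(TC+s)*u, down(a,38,a)@Ro.from_euler("z",spin,degrees=True).as_matrix())
def path(A,B,n):
    F=row(A,B,n)
    D=np.linalg.inv(A)@B
    for f in np.linspace(0,1,6):
        M=A@cv2_pow(D,f);print("  tcp",M[:3,3].round(),"tip",(M@[0,0,94.6,1])[:3].round())
    return F
def cv2_pow(D,f):
    from scipy.linalg import fractional_matrix_power as p
    return np.real(p(D,f)) if f>0 else np.eye(4)
E
python3 - <<'E'
from h import *;from cell import r
s=r.read_state();A=pose(s);print(s["tool_pos"])
a=123.7
B=mk([500,265,260],down(75,20,a));A=path(A,B,10)
B=sock(a,60);path(A,B,10)
E
```

```text
[471.21443444 278.4787893  144.9855738 ]
10 rows [-0.0162, 0.0017, -0.0369, 0.0028, -0.0112, -0.0304] mm/row 12.1 deg/row 5.85 err 0.13 mm mid [488. 262. 213.]
  tcp [471. 278. 145.] tip [471. 279.  50.]
  tcp [476. 270. 167.] tip [477. 264.  73.]
  tcp [481. 265. 190.] tip [486. 252.  97.]
  tcp [488. 262. 213.] tip [496. 243. 121.]
  tcp [494. 262. 237.] tip [507. 239. 146.]
  tcp [500. 265. 260.] tip [518. 238. 171.]
10 rows [-0.0107, -0.0387, 0.0542, 0.0094, -0.0042, -0.0268] mm/row 20.3 deg/row 5.17 err 0.19 mm mid [533. 166. 199.]
  tcp [500. 265. 260.] tip [518. 238. 171.]
  tcp [507. 232. 237.] tip [526. 200. 150.]
  tcp [518. 199. 217.] tip [539. 162. 133.]
  tcp [533. 166. 199.] tip [557. 124. 118.]
  tcp [552. 134. 184.] tip [580.  88. 106.]
  tcp [576. 103. 172.] tip [608.  55.  97.]
```

>>> arm_command --pt "-0.0162 0.0017 -0.0369 0.0028 -0.0112 -0.0304 1" --pt "-0.0162 0.0017 -0.0369 0.0028 -0.0112 -0.0304 1" --pt "-0.0162 0.0017 -0.0369 0.0028 -0.0112 -0.0304 1" --pt "-0.0162 0.0017 -0.0369 0.0028 -0.0112 -0.0304 1" --pt "-0.0162 0.0017 -0.0369 0.0028 -0.0112 -0.0304 1" --pt "-0.0162 0.0017 -0.0369 0.0028 -0.0112 -0.0304 1" --pt "-0.0162 0.0017 -0.0369 0.0028 -0.0112 -0.0304 1" --pt "-0.0162 0.0017 -0.0369 0.0028 -0.0112 -0.0304 1" --pt "-0.0162 0.0017 -0.0369 0.0028 -0.0112 -0.0304 1" --pt "-0.0162 0.0017 -0.0369 0.0028 -0.0112 -0.0304 1"

```text
time: 6.08
tool_pos: [499.5, 264.5, 258.3]
tcp_rot: [0.114, 0.126, 0.977, -0.132]
wrist_force: [0.5, 0.0, -2.2]
width: 21.9
gripper_force: 29.8
```

>>> arm_command --pt "-0.0107 -0.0387 0.0542 0.0094 -0.0042 -0.0268 1" --pt "-0.0107 -0.0387 0.0542 0.0094 -0.0042 -0.0268 1" --pt "-0.0107 -0.0387 0.0542 0.0094 -0.0042 -0.0268 1" --pt "-0.0107 -0.0387 0.0542 0.0094 -0.0042 -0.0268 1" --pt "-0.0107 -0.0387 0.0542 0.0094 -0.0042 -0.0268 1" --pt "-0.0107 -0.0387 0.0542 0.0094 -0.0042 -0.0268 1" --pt "-0.0107 -0.0387 0.0542 0.0094 -0.0042 -0.0268 1" --pt "-0.0107 -0.0387 0.0542 0.0094 -0.0042 -0.0268 1" --pt "-0.0107 -0.0387 0.0542 0.0094 -0.0042 -0.0268 1" --pt "0 0 0 0 0 0 1"

```text
time: 6.92
tool_pos: [562.8, 113.9, 174.0]
tcp_rot: [0.094, -0.236, 0.92, -0.298]
wrist_force: [-1.3, -0.9, -2.4]
width: 22.1
gripper_force: 29.8
```

Run:
```python
from h import *;from cell import r
ims=[]
for n,(x,y) in(("side",(250,130)),("top",(290,120)),):
    c=r.camera(n);np.savez(f"pics/{n}2.npz",**c);ims.append(cv2.resize(c["img"][y:y+100,x:x+100,::-1],(400,400),interpolation=cv2.INTER_CUBIC))
cv2.imwrite("pics/z2.png",np.hstack(ims))
s=r.read_state();print(s["time"],s["tool_pos"],s["qpos"].round(2),s["qvel"].round(2),s["width"])
row(pose(s),sock(123.7,40),3)
```

```text
7.0167 [562.25164725 117.72239252 175.33159378] [-0.18  0.63 -0.56  1.91  1.1   1.14  0.67] [-0.01 -0.02 -0.03 -0.01 -0.01 -0.   -0.  ] 21.953224011227093
3 rows [-0.0052, -0.0152, 0.0385, 0.0033, -0.0018, -0.009] mm/row 12.5 deg/row 1.76 err 0.04 mm mid [576. 101. 162.]
```

View pics/z2.png

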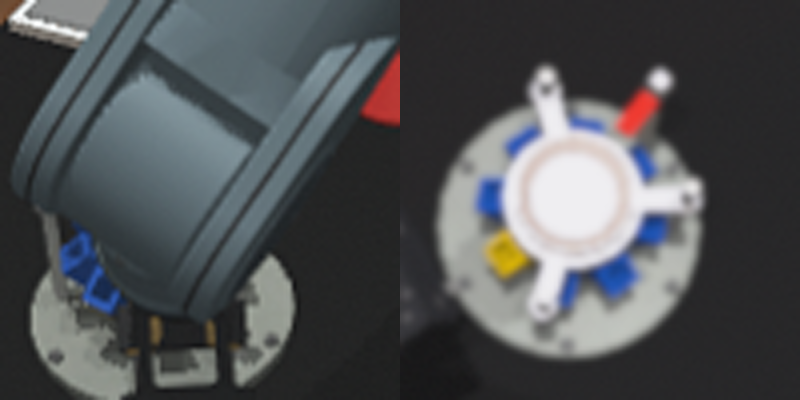

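The side view is blocked by the arm. The top view shows the stand undisturbed, with the yellow socket at (510,253) in the crop. I'll go to the pre-insert pose and check with the wrist camera.

>>> arm_command --pt "-0.0052 -0.0152 0.0385 0.0033 -0.0018 -0.009 1" --pt "-0.0052 -0.0152 0.0385 0.0033 -0.0018 -0.009 1" --pt "-0.0052 -0.0152 0.0385 0.0033 -0.0018 -0.009 1" --pt "0 0 0 0 0 0 1" --pt "0 0 0 0 0 0 1" --pt "0 0 0 0 0 0 1" --pt "0 0 0 0 0 0 1" --pt "0 0 0 0 0 0 1" --pt "0 0 0 0 0 0 1" --pt "0 0 0 0 0 0 1"

```text
time: 7.85
tool_pos: [583.4, 93.5, 156.6]
tcp_rot: [0.095, -0.275, 0.904, -0.312]
wrist_force: [-0.6, 0.1, -1.6]
width: 21.9
gripper_force: 29.8
```

Run:
```python
from h import *;from cell import r
c=r.camera("wrist");np.savez("pics/w3.npz",**c);cv2.imwrite("pics/w3.png",c["img"][:,:,::-1])
s=r.read_state();T=pose(s);print(s["tool_pos"],"cam in tool",(np.linalg.inv(T)@np.r_[-c["R"].T@c["t"],1])[:3].round(),(T[:3,:3].T@c["R"][2]).round(2))
P=cloud(c);H=hsv(c);h,S,V=H[...,0],H[...,1],H[...,2]
near=(np.hypot(P[...,0]-649,P[...,1]+6)<90)&(P[...,2]>40)&(P[...,2]<100)
y=near&(h>20)&(h<35)&(S>120);print("yellow",y.sum(),P[y].mean(0).round(1) if y.any() else "",np.argwhere(y).mean(0))
print("planned mouth",(C+56*np.array([np.cos(np.radians(123.7)),np.sin(np.radians(123.7))])).round(1), "axis tip",(T@[0,0,94.6,1]).round(1),"axis at mouth",(T@[0,0,62.6+40,1]).round(1))
row(T,sock(123.7,22),3)
```

```text
[583.40636808  93.38831876 156.51123056] cam in tool [  81.    1. -125.] [-0.31  0.    0.95]
yellow 1131 [618.4  30.9  65.3] [191.8045977  317.10521662]
planned mouth [617.9  40.6] axis tip [615.9  44.9  82.    1. ] axis at mouth [618.6  40.8  75.7   1. ]
3 rows [0.0007, 0.0005, 0.0205, -0.0001, 0.0001, 0.0002] mm/row 6.2 deg/row 0.05 err 0.06 mm mid [587.  87. 147.]
```

View pics/w3.png

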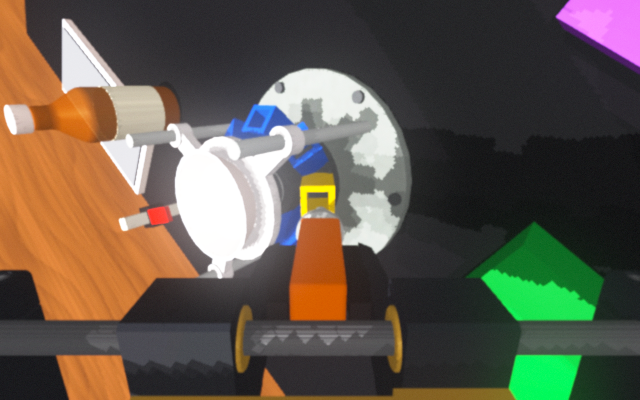

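The wrist view shows the pin (tip at about (318,212)) lined up with the yellow socket mouth (318,195). I'll insert gently.

>>> arm_command --pt "0.0007 0.0005 0.0205 0 0 0 1" --pt "0.0007 0.0005 0.0205 0 0 0 1" --pt "0 0 0.01 0 0 0 1" --pt "0 0 0.01 0 0 0 1" --pt "0 0 0 0 0 0 1" --pt "0 0 0 0 0 0 1" --pt "0 0 0 0 0 0 1" --pt "0 0 0 0 0 0 1" --pt "0 0 0 0 0 0 1" --pt "0 0 0 0 0 0 1"

```text
time: 8.73
tool_pos: [589.3, 83.9, 141.9]
tcp_rot: [0.095, -0.275, 0.904, -0.312]
wrist_force: [-0.1, -0.1, -1.5]
width: 21.5
gripper_force: 29.8
```

Run:
```python
from h import *;from cell import r
c=r.camera("wrist");s=r.read_state();T=pose(s);print(s["tool_pos"],s["wrist_force"].round(1),s["torque"].round(2))
P=cloud(c);H=hsv(c);h,S=H[...,0],H[...,1]
y=(np.hypot(P[...,0]-649,P[...,1]+6)<90)&(P[...,2]>40)&(P[...,2]<100)&(h>20)&(h<35)&(S>120)
L=(P[y]-T[:3,3])@T[:3,:3];print(y.sum(),"yellow in tool min/max",np.percentile(L,[3,97],axis=0).round(1))
row(T,sock(123.7,2),5)
```

```text
[589.2343629   83.85829981 141.85267499] [-1.5  0.3 -1.8] [ 0.75  0.35 -0.03]
1002 yellow in tool min/max [[ -7.1 -11.8  84.3]
 [ 13.5  11.4 121.4]]
5 rows [0.0001, 0.0002, 0.0134, -0.0001, 0.0001, 0.0001] mm/row 4.0 deg/row 0.03 err 0.07 mm mid [593.  78. 132.]
```

>>> arm_command --pt "0.0006 0.0002 0.0134 0 0 0 1" --pt "0.0006 0.0002 0.0134 0 0 0 1" --pt "0.0006 0.0002 0.0134 0 0 0 1" --pt "0.0005 0.0002 0.0134 0 0 0 1" --pt "0.0005 0.0002 0.0134 0 0 0 1" --pt "0 0 0 0 0 0 1" --pt "0 0 0 0 0 0 1" --pt "0 0 0 0 0 0 1" --pt "0 0 0 0 0 0 1" --pt "0 0 0 0 0 0 1"

```text
time: 9.62
tool_pos: [595.3, 73.3, 125.9]
tcp_rot: [0.095, -0.275, 0.904, -0.312]
wrist_force: [0.7, 0.7, -1.8]
width: 21.6
gripper_force: 29.8
```

Run:
```python
from h import *;from cell import r
s=r.read_state();T=pose(s);print(s["tool_pos"],s["wrist_force"].round(1),s["torque"].round(2),(np.linalg.inv(sock(123.7,0))@T)[:3,3].round(1))
row(T,sock(78.7,2),10)
```

```text
[595.33520549  73.33592102 125.88188188] [ 0.7  0.7 -1.8] [0.82 0.33 0.07] [ 0.6  0.  -2. ]
10 rows [-0.0253, -0.0008, 0.0006, -0.0, 0.0154, 0.0198] mm/row 7.6 deg/row 4.51 err 0.24 mm mid [638.  89. 126.]
```

>>> arm_command --pt "-0.0253 -0.0008 0.0006 0 0.0154 0.0198 1" --pt "-0.0253 -0.0008 0.0006 0 0.0154 0.0198 1" --pt "-0.0253 -0.0008 0.0006 0 0.0154 0.0198 1" --pt "-0.0253 -0.0008 0.0006 0 0.0154 0.0198 1" --pt "-0.0253 -0.0008 0.0006 0 0.0154 0.0198 1" --pt "-0.0253 -0.0008 0.0006 0 0.0154 0.0198 1" --pt "-0.0253 -0.0008 0.0006 0 0.0154 0.0198 1" --pt "-0.0253 -0.0008 0.0006 0 0.0154 0.0198 1" --pt "-0.0253 -0.0008 0.0006 0 0.0154 0.0198 1" --pt "-0.0253 -0.0008 0.0006 0 0.0154 0.0198 1"

```text
time: 10.45
tool_pos: [666.6, 88.2, 125.5]
tcp_rot: [-0.034, 0.095, 0.94, -0.325]
wrist_force: [-4.2, 0.4, -0.9]
width: 22.0
gripper_force: 29.8
```

Run:
```python
from h import *;from cell import r
c=r.camera("wrist");s=r.read_state();T=pose(s);print(s["tool_pos"],s["qpos"].round(2),s["width"],s["wrist_force"].round(1),s["torque"].round(2),(np.linalg.inv(sock(78.7,0))@T)[:3,3].round(1))
cv2.imwrite("pics/w4.png",c["img"][:,:,::-1])
P=cloud(c);H=hsv(c);h,S=H[...,0],H[...,1]
y=(np.hypot(P[...,0]-649,P[...,1]+6)<90)&(P[...,2]>40)&(P[...,2]<100)&(h>20)&(h<35)&(S>120)
L=(P[y]-T[:3,3])@T[:3,:3];print(y.sum(),np.percentile(L,[3,97],axis=0).round(1))
row(T,sock(33.7,2),10)
```

```text
[668.94105455  86.5548975  125.56285958] [-0.2   0.98 -0.41  1.28  0.82  1.51  0.54] 22.03468938504712 [-3.2 -0.2  1.4] [ 0.59  0.31 -0.42] [-1.4 -0.7 -1.1]
885 [[  5.7 -13.4  63.9]
 [ 18.3  10.6 100.5]]
10 rows [-0.0244, -0.0006, 0.0003, -0.0, 0.0152, 0.0194] mm/row 7.3 deg/row 4.44 err 0.23 mm mid [709.  68. 126.]
```

View pics/w4.png

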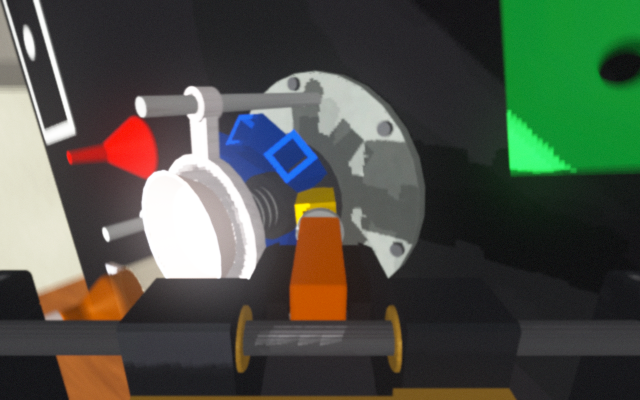

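The wrist view shows the pin in the yellow socket, with the collar following. I'll continue the swing.

>>> arm_command --pt "-0.0244 -0.0006 0.0003 0 0.0152 0.0194 1" --pt "-0.0244 -0.0006 0.0003 0 0.0152 0.0194 1" --pt "-0.0244 -0.0006 0.0003 0 0.0152 0.0194 1" --pt "-0.0244 -0.0006 0.0003 0 0.0152 0.0194 1" --pt "-0.0244 -0.0006 0.0003 0 0.0152 0.0194 1" --pt "-0.0244 -0.0006 0.0003 0 0.0152 0.0194 1" --pt "-0.0244 -0.0006 0.0003 0 0.0152 0.0194 1" --pt "-0.0244 -0.0006 0.0003 0 0.0152 0.0194 1" --pt "-0.0244 -0.0006 0.0003 0 0.0152 0.0194 1" --pt "0 0 0 0 0 0 1"

```text
time: 11.33
tool_pos: [723.8, 52.6, 125.5]
tcp_rot: [-0.141, 0.411, 0.851, -0.294]
wrist_force: [-2.0, -0.1, -0.9]
width: 21.9
gripper_force: 29.9
```

Run:
```python
from h import *;from cell import r
s=r.read_state();T=pose(s);print(s["tool_pos"],s["qpos"].round(2),s["width"],s["wrist_force"].round(1),s["torque"].round(2))
u=-T[:3,2];print("tilt",np.degrees(np.arccos(u[2])),"az",np.degrees(np.arctan2(u[1],u[0])))
g=(T@[0,0,62.6,1])[:2]-C;print("mouth az",np.degrees(np.arctan2(g[1],g[0])),np.hypot(*g))
```

```text
[723.84732815  52.62682434 125.54650755] [-0.14  1.22 -0.32  0.72  0.52  1.86  0.31] 21.869739318443973 [-2.  -0.1 -0.9] [ 0.65 -0.22 -0.37]
tilt 38.02257041028261 az 38.60939007800164
mouth az 37.70381958540031 56.51787508795082
```

>>> arm_command --pt "0.0183 0.0004 -0.0002 0 -0.0114 -0.0145 1" --pt "0 0 -0.02 0 0 0 1" --pt "0 0 -0.03 0 0 0 1" --pt "0 0 -0.03 0 0 0 1" --pt "0 0 -0.03 0 0 0 1" --pt "0 0 -0.03 0 0 0 1" --pt "0 0 -0.03 0 0 0 1" --pt "0 0 0 0 0 0 1" --pt "0 0 0 0 0 0 1" --pt "0 0 0 0 0 0 1"

```text
time: 12.17
tool_pos: [742.9, 80.9, 165.9]
tcp_rot: [-0.132, 0.383, 0.864, -0.298]
wrist_force: [-1.1, 0.1, -3.0]
width: 21.8
gripper_force: 29.9
```

Run:
```python
from h import *;from cell import r
s=r.read_state();T=pose(s);print(s["tool_pos"],s["qpos"].round(2),s["width"],s["wrist_force"].round(1),s["torque"].round(2))
u=-T[:3,2];print("tilt",np.degrees(np.arccos(u[2])),"az",np.degrees(np.arctan2(u[1],u[0])),"tip",(T@[0,0,94.6,1])[:3])
A=path(T,mk([690,160,235],down(80,38,80)),10)
A=path(A,sock(130,45),10)
```

```text
[742.89092302  80.92490282 165.94987731] [-0.29  1.22  0.04  0.61  0.26  1.91  0.48] 21.79862743913564 [-1.1  0.1 -3. ] [ 0.54 -0.74  0.01]
tilt 38.0060029184542 az 42.16982735491369 tip [699.71891162  41.82032077  91.41016244]
10 rows [0.0292, -0.0033, -0.0267, -0.0, -0.0129, -0.0166] mm/row 11.9 deg/row 3.78 err 0.23 mm mid [717. 133. 207.]
  tcp [743.  81. 166.] tip [700.  42.  91.]
  tcp [737.  99. 180.] tip [699.  55. 105.]
  tcp [728. 117. 194.] tip [697.  68. 119.]
  tcp [717. 133. 207.] tip [693.  80. 133.]
  tcp [705. 147. 221.] tip [687.  92. 147.]
  tcp [690. 160. 235.] tip [680. 103. 160.]
10 rows [0.0455, 0.0034, 0.0293, 0.0, -0.0171, -0.0219] mm/row 16.3 deg/row 5.00 err 0.18 mm mid [610. 129. 190.]
  tcp [690. 160. 235.] tip [680. 103. 161.]
  tcp [662. 154. 220.] tip [662.  96. 146.]
  tcp [635. 144. 205.] tip [645.  87. 131.]
  tcp [610. 129. 190.] tip [630.  74. 115.]
  tcp [588. 110. 175.] tip [618.  60. 100.]
  tcp [570.  88. 160.] tip [608.  43.  85.]
```

>>> arm_command --pt "0.0292 -0.0033 -0.0267 0 -0.0129 -0.0166 1" --pt "0.0292 -0.0033 -0.0267 0 -0.0129 -0.0166 1" --pt "0.0292 -0.0033 -0.0267 0 -0.0129 -0.0166 1" --pt "0.0292 -0.0033 -0.0267 0 -0.0129 -0.0166 1" --pt "0.0292 -0.0033 -0.0267 0 -0.0129 -0.0166 1" --pt "0.0292 -0.0033 -0.0267 0 -0.0129 -0.0166 1" --pt "0.0292 -0.0033 -0.0267 0 -0.0129 -0.0166 1" --pt "0.0292 -0.0033 -0.0267 0 -0.0129 -0.0166 1" --pt "0.0292 -0.0033 -0.0267 0 -0.0129 -0.0166 1" --pt "0 0 0 0 0 0 1"

```text
time: 13.0
tool_pos: [695.8, 158.2, 229.5]
tcp_rot: [-0.039, 0.109, 0.94, -0.321]
wrist_force: [0.4, 1.5, -1.5]
width: 21.6
gripper_force: 29.9
```

```bash
cat > ht.py <<'E'
from h import *
def heights(c,tag,off):
    P=cloud(c)-[*off,0];H=hsv(c);h,S,V=H[...,0],H[...,1],H[...,2]
    d=P[...,:2]-C;rr=np.hypot(d[...,0],d[...,1]);az=np.degrees(np.arctan2(d[...,1],d[...,0]))
    wh=(S<60)&(V>110)&(P[...,2]>85)&(P[...,2]<170)
    f=wh&(rr<25);print(tag,"dish floor",f.sum(),np.median(P[f][:,2]).round(2))
    q=wh&(rr<48)&(rr>41);print(" ring",q.sum(),np.percentile(P[q][:,2],[20,50,80]).round(1))
    q=wh&(rr>47)&(rr<62)&(P[...,2]<145);print(" arms",q.sum(),np.percentile(P[q][:,2],[20,50,80]).round(1) if q.any() else "")
    q=(rr<95)&((h<8)|(h>172))&(S>130)&(P[...,2]>120)&(P[...,2]<142);print(" pointer",q.sum(),np.percentile(P[q][:,2],[20,50,80,95]).round(1) if q.any() else "",P[q].mean(0).round(1) if q.any() else "")
    q=(rr>66)&(rr<84)&(abs(P[...,2]-145)<4)&(S<60)&(V>100);print(" rods",q.sum(),np.median(P[q][:,2]).round(1) if q.any() else "")
    k,l,st,ce=cv2.connectedComponentsWithStats(((rr<75)&(P[...,2]>50)&(P[...,2]<90)&(S>120)&(((h>20)&(h<35))|((h>100)&(h<130)))).astype(np.uint8))
    for i in range(1,k):
        if st[i,4]>14:
            m=np.median(d[l==i],0);b=l==i;print("  sock","Y" if np.median(h[b])<40 else "B",st[i,4],np.degrees(np.arctan2(m[1],m[0])).round(1),np.hypot(*m).round(1))
E
python3 - <<'E'
from ht import *;from cell import r
for n,off in(("side",(0,0)),("top",(0,-3.8))):
    heights(dict(np.load(f"pics/{n}0.npz")),n+"0",off)
    c=r.camera(n);np.savez(f"pics/{n}5.npz",**c);heights(c,n+"5",off)
s=r.read_state();T=pose(s);print(s["time"],s["tool_pos"],s["qpos"].round(2))
E
```

```text
side0 dish floor 165 111.44
 ring 96 [107.1 108.1 109.8]
 arms 51 [107.2 108.6 110. ]
 pointer 43 [132.  133.  134.4 135.1] [700.3 -47.1 133. ]
 rods 30 144.2
  sock B 432 93.4 32.8
side5 dish floor 163 123.83
 ring 93 [119.7 120.8 121.9]
 arms 58 [119.9 120.8 122. ]
 pointer 38 [131.5 132.4 133.6 134.3] [702.5 -49.1 132.3]
 rods 29 144.7
  sock B 479 106.1 31.1
top0 dish floor 280 112.03
 ring 180 [107.3 108.7 110.1]
 arms 94 [107.5 108.5 109.8]
 pointer 57 [131.9 133.1 134.9 136.2] [700.8 -46.8 133.2]
 rods 40 144.5
  sock B 18 34.9 61.5
  sock B 21 -54.8 61.0
  sock B 40 79.3 57.9
  sock B 41 -102.7 56.0
  sock Y 69 124.5 55.6
  sock B 66 -146.4 52.7
  sock B 18 177.8 52.4
top5 dish floor 288 124.33
 ring 182 [119.9 121.5 123. ]
 arms 100 [120.1 121.4 122.7]
 pointer 56 [131.5 133.  134.6 135.4] [700.8 -46.6 133.2]
 rods 39 145.2
  sock Y 18 43.9 62.7
  sock B 49 88.7 56.8
  sock B 26 -99.8 56.3
  sock B 70 131.0 53.5
  sock B 74 -139.0 52.2
  sock B 41 -178.9 52.3
13.1 [697.31761575 154.34944013 228.49090958] [-0.48  0.93 -0.01  1.05  0.49  1.63  0.76]
```

The rise so far is 12.35 mm, with the platform at about 121.2 and the pointer at about 133. About 12 mm (1.37 rad) remains. The next socket is at about 131.7° world.

Run:
```python
from h import *;from cell import r
T=pose(r.read_state())
A=path(T,sock(131.5,45),12)
```

```text
12 rows [0.0406, 0.0023, 0.0225, 0.0001, -0.0158, -0.0202] mm/row 13.9 deg/row 4.61 err 0.28 mm mid [613. 129. 188.]
  tcp [697. 154. 228.] tip [683.  98. 154.]
  tcp [667. 151. 215.] tip [664.  93. 140.]
  tcp [638. 142. 201.] tip [646.  85. 126.]
  tcp [611. 128. 187.] tip [630.  73. 113.]
  tcp [587. 109. 174.] tip [617.  59.  99.]
  tcp [568.  86. 160.] tip [607.  42.  85.]
```

>>> arm_command --pt "0.0406 0.0023 0.0225 0 -0.0158 -0.0202 1" --pt "0.0406 0.0023 0.0225 0 -0.0158 -0.0202 1" --pt "0.0406 0.0023 0.0225 0 -0.0158 -0.0202 1" --pt "0.0406 0.0023 0.0225 0 -0.0158 -0.0202 1" --pt "0.0406 0.0023 0.0225 0 -0.0158 -0.0202 1" --pt "0.0406 0.0023 0.0225 0 -0.0158 -0.0202 1" --pt "0.0406 0.0023 0.0225 0 -0.0158 -0.0202 1" --pt "0.0406 0.0023 0.0225 0 -0.0158 -0.0202 1" --pt "0.0406 0.0023 0.0225 0 -0.0158 -0.0202 1" --pt "0.0406 0.0023 0.0225 0 -0.0158 -0.0202 1"

```text
time: 13.93
tool_pos: [584.3, 103.6, 170.3]
tcp_rot: [0.091, -0.264, 0.908, -0.312]
wrist_force: [0.1, -0.4, -2.4]
width: 21.7
gripper_force: 29.9
```

>>> arm_command --pt "0.0406 0.0023 0.0225 0 -0.0158 -0.0202 1" --pt "0 0 0 0 0 0 1" --pt "0 0 0 0 0 0 1" --pt "0 0 0 0 0 0 1" --pt "0 0 0 0 0 0 1" --pt "0 0 0 0 0 0 1" --pt "0 0 0 0 0 0 1" --pt "0 0 0 0 0 0 1" --pt "0 0 0 0 0 0 1" --pt "0 0 0 0 0 0 1"

```text
time: 14.77
tool_pos: [576.2, 94.6, 165.5]
tcp_rot: [0.103, -0.299, 0.897, -0.309]
wrist_force: [0.2, -0.2, -0.8]
width: 22.0
gripper_force: 29.9
```

Run:
```python
from h import *;from cell import r
c=r.camera("wrist");s=r.read_state();T=pose(s);print(s["tool_pos"],s["wrist_force"].round(1))
cv2.imwrite("pics/w6.png",c["img"][:,:,::-1])
G=np.linalg.inv(sock(131.5,0))@T;print(G[:3,3].round(1),Ro.from_matrix(G[:3,:3]).as_rotvec(degrees=True).round(1))
P=cloud(c);H=hsv(c);h,S=H[...,0],H[...,1]
y=(np.hypot(P[...,0]-649,P[...,1]+6)<90)&(P[...,2]>40)&(P[...,2]<100)&(h>100)&(h<130)&(S>120)
L=(P-T[:3,3])@T[:3,:3];y&=(abs(L[...,1])<20)&(L[...,0]<22);L=L[y];print(y.sum(),np.percentile(L,[3,97],axis=0).round(1))
A=row(T,sock(131.5,22),4);row(A,sock(131.5,2),5)
```

```text
[576.20300075  94.57895401 165.56081744] [ 0.5  0.3 -2. ]
[-12.1  -2.5 -50.4] [0.  2.8 3.6]
1482 [[-26.5 -18.6 112.7]
 [ 19.7  12.5 150.9]]
4 rows [0.0095, 0.0017, 0.0239, -0.0, -0.0039, -0.005] mm/row 7.7 deg/row 1.15 err 0.07 mm mid [577.  80. 148.]
5 rows [-0.0, 0.0, 0.0134, -0.0, -0.0, -0.0] mm/row 4.0 deg/row 0.01 err 0.08 mm mid [582.  69. 132.]
```

View pics/w6.png

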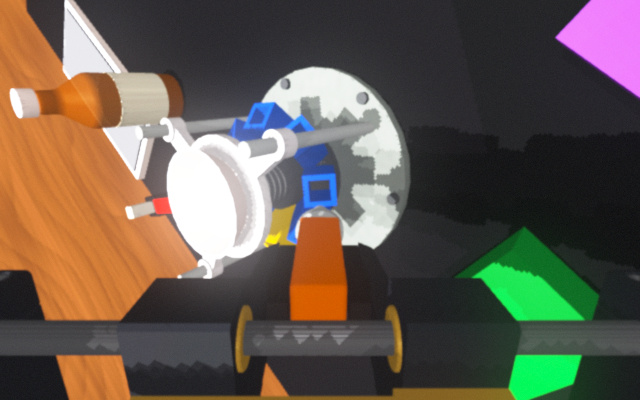

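The wrist view shows the empty blue socket at (320,188), with the bar a few degrees short of it. I'll align and insert.

Run:
```python
from h import *;from cell import r
T=pose(r.read_state());A=row(T,sock(131.5,40),3);row(A,sock(131.5,22),4)
```

```text
3 rows [0.0132, 0.0022, 0.0119, -0.0, -0.0052, -0.0067] mm/row 5.4 deg/row 1.53 err 0.05 mm mid [572.  87. 159.]
4 rows [-0.0, 0.0, 0.015, -0.0, -0.0, -0.0] mm/row 4.5 deg/row 0.00 err 0.05 mm mid [576.  77. 145.]
```

>>> arm_command --pt "0.0132 0.0022 0.0119 0 -0.0052 -0.0067 1" --pt "0.0132 0.0022 0.0119 0 -0.0052 -0.0067 1" --pt "0.0132 0.0022 0.0119 0 -0.0052 -0.0067 1" --pt "0 0 0 0 0 0 1" --pt "0 0 0 0 0 0 1" --pt "0 0 0.015 0 0 0 1" --pt "0 0 0.015 0 0 0 1" --pt "0 0 0.015 0 0 0 1" --pt "0 0 0.015 0 0 0 1" --pt "0 0 0 0 0 0 1"

```text
time: 15.65
tool_pos: [577.4, 74.0, 140.9]
tcp_rot: [0.115, -0.335, 0.884, -0.305]
wrist_force: [-0.3, -0.1, -1.0]
width: 21.6
gripper_force: 29.9
```

Run:
```python
from h import *;from cell import r
c=r.camera("wrist");s=r.read_state();T=pose(s);print(s["tool_pos"],s["wrist_force"].round(1),s["torque"].round(2))
P=cloud(c);H=hsv(c);h,S=H[...,0],H[...,1]
y=(np.hypot(P[...,0]-649,P[...,1]+6)<90)&(P[...,2]>40)&(P[...,2]<100)&(h>100)&(h<130)&(S>120)
L=(P-T[:3,3])@T[:3,:3];y&=(abs(L[...,1])<16)&(L[...,0]<22)&(L[...,2]<95);L=L[y];print(y.sum(),np.percentile(L,[3,97],axis=0).round(1))
A=row(T,sock(131.5,2),5);row(A,sock(131.5-41,2),10)
```

```text
[577.29800899  74.37288423 141.16571372] [-0.7  0.7 -1.7] [ 0.75  0.45 -0.01]
532 [[  1.2 -11.9  83.3]
 [ 12.3  11.2  93.9]]
5 rows [-0.0003, -0.0, 0.0129, -0.0, -0.0001, -0.0] mm/row 3.9 deg/row 0.01 err 0.03 mm mid [582.  69. 132.]
10 rows [-0.0228, -0.0006, 0.0005, 0.0, 0.014, 0.0179] mm/row 6.9 deg/row 4.10 err 0.20 mm mid [621.  86. 126.]
```

>>> arm_command --pt "0 0 0.0129 0 0 0 1" --pt "0 0 0.0129 0 0 0 1" --pt "0 0 0.0129 0 0 0 1" --pt "0 0 0.0129 0 0 0 1" --pt "0 0 0.0129 0 0 0 1" --pt "0 0 0 0 0 0 1" --pt "0 0 0 0 0 0 1" --pt "-0.0228 -0.0006 0.0005 0 0.014 0.0179 1" --pt "-0.0228 -0.0006 0.0005 0 0.014 0.0179 1" --pt "-0.0228 -0.0006 0.0005 0 0.014 0.0179 1"

```text
time: 16.53
tool_pos: [600.4, 76.7, 126.2]
tcp_rot: [0.08, -0.236, 0.915, -0.316]
wrist_force: [-2.1, -2.8, -1.7]
width: 21.7
gripper_force: 29.9
```

>>> arm_command --pt "-0.0228 -0.0006 0.0005 0 0.014 0.0179 1" --pt "-0.0228 -0.0006 0.0005 0 0.014 0.0179 1" --pt "-0.0228 -0.0006 0.0005 0 0.014 0.0179 1" --pt "-0.0228 -0.0006 0.0005 0 0.014 0.0179 1" --pt "-0.0228 -0.0006 0.0005 0 0.014 0.0179 1" --pt "-0.0228 -0.0006 0.0005 0 0.014 0.0179 1" --pt "-0.0228 -0.0006 0.0005 0 0.014 0.0179 1" --pt "0 0 0 0 0 0 1" --pt "0 0 0 0 0 0 1" --pt "0 0 0 0 0 0 1"

```text
time: 17.37
tool_pos: [647.4, 90.3, 126.1]
tcp_rot: [0.002, -0.006, 0.946, -0.325]
wrist_force: [0.1, 0.1, -1.4]
width: 21.8
gripper_force: 30.0
```

Run:
```python
from ht import *;from cell import r
heights(r.camera("top"),"top",(0,-3.8))
s=r.read_state();T=pose(s);print(s["tool_pos"],s["wrist_force"].round(1),s["torque"].round(2))
G=np.linalg.inv(sock(90.5,0))@T;print(G[:3,3].round(1),Ro.from_matrix(G[:3,:3]).as_rotvec(degrees=True).round(1))
row(T,sock(57,2),8)
```

```text
top dish floor 292 129.86
 ring 185 [125.5 127.  128.4]
 arms 114 [124.6 126.6 128.2]
 pointer 57 [131.7 133.4 134.7 136.2] [700.8 -46.8 133.1]
 rods 38 145.1
  sock B 67 136.3 54.4
  sock B 72 -131.6 52.7
  sock B 63 -174.1 52.6
[647.33504939  90.44201574 126.28063985] [-0.1 -0.6 -1.3] [ 0.84 -0.14  0.  ]
[ 0.8  0.3 -2.7] [-0.  -0.1 -0.2]
8 rows [-0.0237, -0.0008, 0.0008, 0.0, 0.0144, 0.0185] mm/row 7.1 deg/row 4.22 err 0.10 mm mid [682.  84. 126.]
```

>>> arm_command --pt "-0.0237 -0.0008 0.0008 0 0.0144 0.0185 1" --pt "-0.0237 -0.0008 0.0006 0 0.0144 0.0185 1" --pt "-0.0237 -0.0008 0.0006 0 0.0144 0.0185 1" --pt "-0.0237 -0.0008 0.0006 0 0.0144 0.0185 1" --pt "-0.0237 -0.0008 0.0006 0 0.0144 0.0185 1" --pt "-0.0237 -0.0008 0.0006 0 0.0144 0.0185 1" --pt "-0.0237 -0.0008 0.0006 0 0.0144 0.0185 1" --pt "-0.0237 -0.0008 0.0006 0 0.0144 0.0185 1" --pt "-0.0237 -0.0008 0.0006 0 0.0144 0.0185 1" --pt "0 0 0 0 0 0 1"

```text
time: 18.25
tool_pos: [707.8, 68.6, 126.0]
tcp_rot: [-0.104, 0.305, 0.895, -0.308]
wrist_force: [-0.8, 1.1, -0.8]
width: 21.7
gripper_force: 30.0
```

Run:
```python
from ht import *;from cell import r
D=[]
for i in range(4):
    c=r.camera("top");P=cloud(c);D.append(c["depth"])
c["depth"]=np.mean(D,0);heights(c,"top",(0,-3.8));np.savez("pics/top7.npz",**c)
P=cloud(c)-[0,-3.8,0];H=hsv(c);h,S=H[...,0],H[...,1]
d=P[...,:2]-C;rr=np.hypot(d[...,0],d[...,1])
q=(rr<95)&((h<8)|(h>172))&(S>130)&(P[...,2]>120)&(P[...,2]<142);e=cv2.erode(q.astype(np.uint8),np.ones((3,3)))>0;print("pointer inner",e.sum(),np.median(P[e],0))
heights(r.camera("side"),"side",(0,0))
s=r.read_state();T=pose(s);print(s["time"],s["tool_pos"],s["qpos"].round(2),s["wrist_force"].round(1))
G=np.linalg.inv(sock(52.5,0))@T;print(G[:3,3].round(1),Ro.from_matrix(G[:3,:3]).as_rotvec(degrees=True).round(1))
```

```text
top dish floor 289 135.78
 ring 181 [131.6 132.5 133.2]
 arms 107 [131.7 132.5 133.4]
 pointer 57 [132.8 133.4 134.1 134.4] [700.7 -46.6 133.2]
 rods 36 145.1
  sock B 61 101.6 55.4
  sock B 67 -124.5 54.1
  sock B 44 139.6 53.8
  sock B 77 -169.4 50.0
pointer inner 14 [703.91012479 -49.39047646 133.83984675]
side dish floor 163 135.17
 ring 101 [131.1 132.1 133.5]
 arms 59 [131.1 132.1 133.2]
 pointer 23 [130.7 133.1 134.1 135.5] [706.5 -52.4 132.7]
 rods 32 144.2
  sock B 503 123.7 27.1
18.5 [706.92696395  70.39872593 126.60204999] [-0.33  1.11  0.04  0.94  0.33  1.65  0.55] [-0.4  0.1 -1.9]
[ 0.6 -0.3 -2.6] [-0.  -0.2 -0.2]
```

>>> arm_command --pt "-0.0166 -0.0006 0.0004 0 0.0101 0.013 1" --pt "-0.0166 -0.0006 0.0004 0 0.0101 0.013 1" --pt "0 0 0 0 0 0 1" --pt "0 0 0 0 0 0 1" --pt "0.0166 0.0006 -0.0004 0 -0.0101 -0.013 1" --pt "0 0 -0.02 0 0 0 1" --pt "0 0 -0.03 0 0 0 1" --pt "0 0 -0.04 0 0 0 1" --pt "0 0 -0.04 0 0 0 1" --pt "0 0 -0.04 0 0 0 1"

```text
time: 19.33
tool_pos: [732.4, 91.2, 168.1]
tcp_rot: [-0.111, 0.327, 0.887, -0.306]
wrist_force: [-0.9, 0.6, -2.3]
width: 21.9
gripper_force: 30.0
```

Run:
```python
from ht import *;from cell import r
D=[]
for i in range(6):
    c=r.camera("top");D.append(c["depth"])
c["depth"]=np.mean(D,0);heights(c,"top",(0,-3.8))
P=cloud(c)-[0,-3.8,0];H=hsv(c);h,S=H[...,0],H[...,1]
d=P[...,:2]-C;rr=np.hypot(d[...,0],d[...,1])
q=(rr<95)&((h<8)|(h>172))&(S>130)&(P[...,2]>120)&(P[...,2]<142);e=cv2.erode(q.astype(np.uint8),np.ones((3,3)))>0;print("pointer inner",e.sum(),np.median(P[e],0))
heights(r.camera("side"),"side",(0,0))
s=r.read_state();T=pose(s);print(s["time"],s["tool_pos"],s["qpos"].round(2),s["width"],s["wrist_force"].round(1))
A=path(T,mk([600,215,250],down(60,20,80)),10)
B=path(A,mk([470.6,278.0,170],down(20)),12)
```

```text
top dish floor 289 136.49
 ring 187 [132.7 133.4 134.1]
 arms 91 [132.9 133.5 134. ]
 pointer 58 [132.6 133.6 134.  134.6] [700.5 -46.7 133.3]
 rods 39 144.8
  sock B 17 54.4 60.3
  sock B 58 97.8 54.8
  sock B 72 -129.9 52.9
  sock B 61 138.6 52.8
  sock B 65 -174.0 52.4
pointer inner 19 [702.47411181 -48.02272249 133.67864716]
side dish floor 160 136.0
 ring 96 [131.8 133.1 134.2]
 arms 50 [131.4 132.6 133.9]
 pointer 22 [131.5 132.2 134.1 135.3] [707.3 -52.9 132.3]
 rods 30 144.2
  sock B 570 95.7 24.4
19.6833 [731.186136    90.19848823 166.01571341] [-0.34  1.16  0.05  0.75  0.3   1.81  0.55] 21.722871698929218 [ 0.5  0.2 -1.6]
10 rows [0.0586, -0.0073, -0.0315, -0.011, -0.0063, -0.0039] mm/row 20.1 deg/row 2.39 err 0.29 mm mid [659. 171. 218.]
  tcp [731.  90. 166.] tip [693.  46.  92.]
  tcp [709. 119. 184.] tip [678.  76. 105.]
  tcp [685. 146. 201.] tip [660. 105. 119.]
  tcp [659. 171. 218.] tip [640. 133. 133.]
  tcp [630. 194. 234.] tip [618. 159. 147.]
  tcp [600. 215. 250.] tip [594. 183. 161.]
12 rows [0.0399, -0.012, 0.0215, -0.0072, 0.006, 0.0183] mm/row 14.1 deg/row 3.71 err 0.38 mm mid [517. 238. 204.]
  tcp [600. 215. 250.] tip [594. 183. 161.]
  tcp [570. 218. 235.] tip [564. 193. 144.]
  tcp [541. 226. 219.] tip [535. 207. 126.]
  tcp [515. 239. 202.] tip [510. 227. 109.]
  tcp [491. 257. 186.] tip [488. 250.  92.]
  tcp [471. 278. 170.] tip [471. 278.  75.]
```

The platform is at 133.5 and the pointer at 133.6, so they are level. I'll take the bar home.

>>> arm_command --pt "0.0586 -0.0073 -0.0315 -0.011 -0.0063 -0.0039 1" --pt "0.0586 -0.0073 -0.0315 -0.011 -0.0063 -0.0039 1" --pt "0.0586 -0.0073 -0.0315 -0.011 -0.0063 -0.0039 1" --pt "0.0586 -0.0073 -0.0315 -0.011 -0.0063 -0.0039 1" --pt "0.0586 -0.0073 -0.0315 -0.011 -0.0063 -0.0039 1" --pt "0.0586 -0.0073 -0.0315 -0.011 -0.0063 -0.0039 1" --pt "0.0586 -0.0073 -0.0315 -0.011 -0.0063 -0.0039 1" --pt "0.0586 -0.0073 -0.0315 -0.011 -0.0063 -0.0039 1" --pt "0.0586 -0.0073 -0.0315 -0.011 -0.0063 -0.0039 1" --pt "0.0586 -0.0073 -0.0315 -0.011 -0.0063 -0.0039 1"

```text
time: 20.52
tool_pos: [599.0, 215.5, 251.0]
tcp_rot: [0.016, 0.254, 0.952, -0.172]
wrist_force: [0.4, -0.6, -1.3]
width: 21.9
gripper_force: 30.0
```

>>> arm_command --pt "0.0399 -0.012 0.0215 -0.0072 0.006 0.0183 1" --pt "0.0399 -0.012 0.0215 -0.0072 0.006 0.0183 1" --pt "0.0399 -0.012 0.0215 -0.0072 0.006 0.0183 1" --pt "0.0399 -0.012 0.0215 -0.0072 0.006 0.0183 1" --pt "0.0399 -0.012 0.0215 -0.0072 0.006 0.0183 1" --pt "0.0399 -0.012 0.0215 -0.0072 0.006 0.0183 1" --pt "0.0399 -0.012 0.0215 -0.0072 0.006 0.0183 1" --pt "0.0399 -0.012 0.0215 -0.0072 0.006 0.0183 1" --pt "0 0 0 0 0 0 1" --pt "0 0 0 0 0 0 1"

```text
time: 21.35
tool_pos: [506.6, 243.9, 197.4]
tcp_rot: [0.006, 0.473, 0.879, -0.06]
wrist_force: [0.4, 0.6, -1.4]
width: 21.9
gripper_force: 30.0
```

Run:
```python
from h import *;from cell import r
s=r.read_state();T=pose(s);print(s["tool_pos"],s["qvel"].round(2))
path(T,mk([470.6,278.0,165],down(20)),6)
```

```text
[506.56401818 243.86633524 197.3598618 ] [ 0.01  0.01  0.01 -0.04  0.01  0.01  0.01]
6 rows [0.0269, -0.0078, 0.0174, -0.0049, 0.0041, 0.0124] mm/row 9.9 deg/row 2.51 err 0.10 mm mid [482. 265. 176.]
  tcp [507. 244. 197.] tip [502. 233. 103.]
  tcp [499. 250. 191.] tip [495. 241.  97.]
  tcp [491. 256. 184.] tip [488. 250.  90.]
  tcp [484. 263. 178.] tip [482. 259.  83.]
  tcp [477. 270. 171.] tip [476. 268.  77.]
  tcp [471. 278. 165.] tip [471. 278.  70.]
```

>>> arm_command --pt "0.0269 -0.0078 0.0174 -0.0049 0.0041 0.0124 1" --pt "0.0269 -0.0078 0.0174 -0.0049 0.0041 0.0124 1" --pt "0.0269 -0.0078 0.0174 -0.0049 0.0041 0.0124 1" --pt "0.0269 -0.0078 0.0174 -0.0049 0.0041 0.0124 1" --pt "0.0269 -0.0078 0.0174 -0.0049 0.0041 0.0124 1" --pt "0.0269 -0.0078 0.0174 -0.0049 0.0041 0.0124 1" --pt "0 0 0 0 0 0 1" --pt "0 0 0 0 0 0 1" --pt "0 0 0 0 0 0 1" --pt "0 0 0 0 0 0 1"

```text
time: 22.18
tool_pos: [472.3, 278.6, 165.5]
tcp_rot: [0.001, 0.574, 0.819, 0.001]
wrist_force: [1.3, 0.0, -1.4]
width: 21.8
gripper_force: 30.0
```

Run:
```python
from h import *;from cell import r
s=r.read_state();T=pose(s);print(s["tool_pos"],T[:3,2].round(3))
A=row(T,mk([470.6,278.0,145],down(20)),3);row(A,mk([470.6,278.0,109.5],down(20)),6)
```

```text
[472.3465753  278.59762456 165.49871483] [ 0.003  0.001 -1.   ]
3 rows [0.0, -0.0021, 0.0228, 0.0003, 0.0, -0.0001] mm/row 6.9 deg/row 0.06 err 0.04 mm mid [471. 278. 152.]
6 rows [0.0, -0.0, 0.0197, 0.0, 0.0, -0.0] mm/row 5.9 deg/row 0.00 err 0.04 mm mid [471. 278. 121.]
```

>>> arm_command --pt "0 -0.0021 0.0228 0.0003 0 0 1" --pt "0 -0.0021 0.0228 0.0003 0 0 1" --pt "0 -0.0021 0.0228 0.0003 0 0 1" --pt "0 0 0 0 0 0 1" --pt "0 0 0.0197 0 0 0 1" --pt "0 0 0.0197 0 0 0 1" --pt "0 0 0.0197 0 0 0 1" --pt "0 0 0.0197 0 0 0 1" --pt "0 0 0 0 0 0 1" --pt "0 0 0 0 0 0 1"

```text
time: 23.02
tool_pos: [469.2, 278.1, 120.4]
tcp_rot: [-0.001, 0.574, 0.819, -0.001]
wrist_force: [-0.3, 0.1, -1.7]
width: 21.6
gripper_force: 30.0
```

Run:
```python
from h import *;from cell import r
s=r.read_state();T=pose(s);print(s["tool_pos"],T[:3,2].round(3),s["wrist_force"].round(1))
```

```text
[469.19083816 278.14754545 120.35258163] [-0.001 -0.    -1.   ] [-0.3  0.1 -1.7]
```

The pin is in the hole with no side force. I'll lower it the rest of the way and release.

>>> arm_command --pt "0 0.002 0.0135 0 0 0 1" --pt "0 0.002 0.0135 0 0 0 1" --pt "0 0 0.0135 0 0 0 1" --pt "0 0 0 0 0 0 1" --pt "0 0 0 0 0 0 1" --pt "0 0 0 0 0 0 0.1" --pt "0 0 0 0 0 0 -0.2" --pt "0 0 0 0 0 0 -0.6" --pt "0 0 0 0 0 0 -1" --pt "0 0 0 0 0 0 -1"

```text
time: 23.85
tool_pos: [470.7, 278.8, 108.8]
tcp_rot: [-0.0, 0.574, 0.819, 0.0]
wrist_force: [0.1, 0.4, 0.2]
width: 53.4
gripper_force: 0.0
```

>>> arm_command --pt "0 0 0 0 0 0 -1" --pt "0 0 0 0 0 0 -1" --pt "0 0 0 0 0 0 -1" --pt "0 0 -0.03 0 0 0 -1" --pt "0 0 -0.07 0 0 0 -1" --pt "0 0 -0.1 0 0 0 -1" --pt "0 0 -0.1 0 0 0 -1" --pt "0 0 -0.1 0 0 0 -1" --pt "0 0 0 0 0 0 -1" --pt "0 0 0 0 0 0 -1"

```text
time: 24.68
tool_pos: [471.6, 279.3, 231.0]
tcp_rot: [0.0, 0.574, 0.819, 0.002]
wrist_force: [-0.9, -0.3, -0.6]
width: 88.2
gripper_force: 0.0
```

Run:
```python
from ht import *;from cell import r
s=r.read_state();print(s["time"],s["tool_pos"],s["width"])
c=r.camera("side");heights(c,"side",(0,0));b=c["img"][230:340,240:380,::-1];b=cv2.resize(b,(420,330))
w=r.camera("wrist");P=cloud(w);m=(P[...,2]>112)&(P[...,2]<128)&(np.hypot(P[...,0]-470,P[...,1]-278)<40)
print("handle top",m.sum(),P[m].mean(0).round(1))
D=[]
for i in range(6):
    c=r.camera("top");D.append(c["depth"])
c["depth"]=np.mean(D,0);heights(c,"top",(0,-3.8))
t=cv2.resize(c["img"][120:220,280:380,::-1],(330,330));cv2.imwrite("pics/fin.png",np.hstack([b,t]))
```

```text
24.6833 [471.64151919 279.29971658 230.95226235] 88.16109501670185
side dish floor 0 nan
  return _methods._mean(a, axis=axis, dtype=dtype,
  ret = ret.dtype.type(ret / rcount)
Traceback (most recent call last):
  File "ht.py", line 7, in heights
    q=wh&(rr<48)&(rr>41);print(" ring",q.sum(),np.percentile(P[q][:,2],[20,50,80]).round(1))
                                               ~~~~~~~~~~~~~^^^^^^^^^^^^^^^^^^^^^^
IndexError: index -1 is out of bounds for axis 0 with size 0
```

Run:
```python
from ht import *;from cell import r
w=r.camera("wrist");P=cloud(w);m=(P[...,2]>105)&(P[...,2]<135)&(np.hypot(P[...,0]-470,P[...,1]-278)<40)
X=onplane(w,np.argwhere(m&(P[...,2]>117))[:,::-1],120)
print("handle top",m.sum(),P[m&(P[...,2]>117)].mean(0).round(1),cv2.minAreaRect(X[:,:2].astype(np.float32)))
D=[]
for i in range(6):
    c=r.camera("top");D.append(c["depth"])
c["depth"]=np.mean(D,0);heights(c,"top",(0,-3.8))
cv2.imwrite("pics/fin.png",w["img"][:,:,::-1])
```

```text
handle top 1010 [470.1 279.8 119.8] ((470.0441589355469, 279.714111328125), (21.754941940307617, 21.38863182067871), 19.901830673217773)
top dish floor 289 136.54
 ring 186 [132.5 133.5 134.1]
 arms 99 [133.  133.5 134. ]
 pointer 57 [132.8 133.3 133.9 134.5] [700.3 -46.4 133.4]
 rods 41 144.8
  sock B 54 97.0 54.7
  sock B 69 -130.1 52.9
  sock B 61 138.8 53.0
  sock B 67 -173.8 52.4
```

View pics/fin.png

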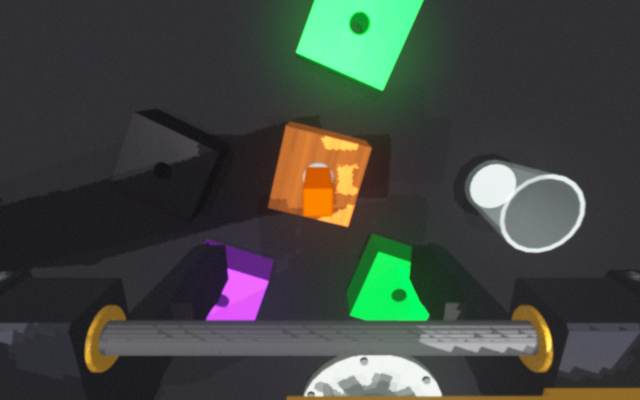

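The wrist view shows the bar upright in the wooden block at (318,190), its handle top at z 119.8. The platform (133.5) and pointer (133.4) are level, and the gripper is clear. I'm handing the job in.

```bash
python3 -c "
from cell import r
print(r.close_job())"
```

```text
the job is handed in; nothing more can be done
None
```

I handed the job in: by my last camera readings the platform is level with the pointer (133.5 mm against 133.4 mm) and the bar stands upright in the wooden block; the hand-in returned no verdict.

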